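Index the specimen-jar carrier to the covered station and shut the cover

ROBOT

A 7-joint arm with a two-finger parallel gripper is mounted at the origin on the work surface. World frame = base frame: x ahead of the robot, y to its left, z up, the work surface at z = 0. Lengths are in m, angles in rad, forces in N, time in s.
With the tool pointing down it reaches from about 0.425 to 1.025 m from the base axis. Payload 9.4 kg.
Tool frame: the origin (TCP) lies on the mounting face of the last link; the fingertips stand 173 mm ahead of it and the grasp point (between the pads) lies ahead of it (r.hold_point_z is the z of the grasp point in the tool frame, in m); z points along the fingers, y is the line along which they close (so a half turn about z gives the same grasp; the last joint's range is limited). The gripper opens to 85 mm and grips with 20 to 120 N. Pads are 22 mm wide; open, the fingers measure 114 mm over their backs; the gripper's body (76 mm by 85 mm) begins 54 mm behind the grasp point. The pads swing forward as they close: fully open they stand 13 mm farther back than shut.
Start: joints at [1.113, 0.599, -0.003, 1.599, 0.002, 0.943, -0.08], TCP at [0.269, -0.673, 0.405] pointing down, gripper open.
Joint ranges: [-2.57, 2.57], [-0.35, 1.97], [-1.29, 1.29], [0.11, 2.56], [-1.05, 4.19], [0.11, 1.86], [-2.63, 2.63]. Speed limits (rad/s): [2.22, 2.22, 3.01, 3.01, 3.14, 3.14, 3.14].

INTERFACE

Orientations are given as a unit quaternion [w, x, y, z].
In Python, from rig import r, eyes gives the robot as it stands.
- The arm moves only by the tool drive_tool, never from a script. Its argument "rows" is a list of rows, each a list of 7 numbers: the shift along the tool's x, y, z in cm, then the turn, a rotation vector about the tool's x, y, z in rad, then the finger opening in cm, from 0 to 8.54. A call has 1 to 20 rows; each row shifts and turns the commanded pose from where the row before left it, along the tool's axes as they then stand; what a row does not reach is not made up. A row lasts 1/12 s, in which the tool goes at most 41.7 mm and 7.16 degrees, less where a joint would pass 70% of its speed; a pose out of reach is approached as far as the arm can. A call is refused whole if a number of a shift passes 4.17 or a number of a turn 0.125, either way. A call with a gripper value outside its range is refused whole. The fingers move at their own pace and stop on an object; "squeeze" is the grip in N (left out, the last holds). Time passes only in rows, so rows that do not move let the fingers close. It gives the time, the measured TCP pose, the force, the opening and the grip force at its end, in the units of the state.
- r.state(): the state, without advancing time (a new reading comes with each control period).
- eyes.snapshot(name): name is "side" or "top" or "wrist"; returns (picture, depth): 384x512x3 uint8, blue, green, red; 384x512 float32, m along the optical axis (not along the pixel's ray), 0 where there is no reading.
- eyes.camera_params(name): a dict with "fov_y" (degrees; the focal length in pixels is half the picture's height over the tangent of half this angle, whatever the lens; pixels are square), "cx", "cy" (the principal point, pixels), "world_to_cam" (4x4, takes a point from world to camera coordinates). Camera axes: x right, y down, z forward; pixel columns grow to the right and rows downward; lengths in m; the calibration is good to about 2 mm. A picture is of the moment at which its call begins: read the wrist's pose just before it. camera_params takes no time and is no camera call; for the wrist camera it gives the pose at the moment of the call.
- r.job_done(): hands the job in; it is judged then, once.
The state is a dict: "t": time; "joint_positions": joint angles; "dq": joint speeds; "effort": joint torques, N m; "position": TCP position; "orientation": TCP orientation; "force": force on the tool from outside, world axes, zero at the start; "moment": the same for the moment, N m; "width": opening from 0.0 (shut) to 1.0 (fully open); "finger_force": force on a finger pad.
Only numpy, scipy, OpenCV 4.12 (cv2) and the standard library are available. Lean on these libraries where they do the work, as an engineer would, in place of code of your own. Each camera call takes 0.05 s, during which the arm holds its last target. There are 200 camera calls.

TASK

Push the jar carrier along its rail, out of the notch it stands in, to the next station by the open clear cover, and stop when you feel its index pin click into the notch there, so that it stays locked when you let go. Then swing the cover down over the jars until it is fully shut. The three jars must stay standing in the carrier, and the other things on the counter are to be left alone.

Things in the scene. Friction and masses are not known exactly. Their poses are not given: they have to be found in the camera images.
- rail_mid (a point): Point on top of the jar rail: an aluminium guide from 380 mm on the -y side of this point to 340 mm on the +y side, 44 mm wide, top 34 mm above the counter, bolted down. Its y axis runs along the rail in the direction the carrier has to travel; z up. A rubber buffer at each end stands 46 mm above the counter.
- carrier_push (a point): Middle of the outer face of the carrier's push plate, 60 mm above the counter; y runs along the rail in the direction of travel, into the plate. The plate (steel with black rubber pad) stands upright at the carrier's -y end, 66 mm wide across the rail, 34 to 80 mm above the counter. The carrier is captive on the rail and only slides along it; it drags with about 1 to 3 N.
- carrier_mid (a point): Centre of the carrier's blue jar tray, on its floor 40 mm above the counter; y along the rail. The tray is 166 mm long, 62 mm wide, its walls reach 64 mm above the counter. The push plate's outer face lies 117 mm from this point towards -y. Carrier 0.4 to 0.7 kg plus three jars of 90 g.
- index_pin (a joint): Drop (m) of the sprung index pin under the carrier (red knob between push plate and jars): under 0.001 while it rides the strip hidden in the rail, about 0.003 when dropped in a station's notch. It starts in the loading notch. Leaving a notch takes about 8 to 15 N of push over the first 4 mm; within about 4 mm of a notch the pin pulls the carrier in, centres it and holds it.
- station_mid (a point): Middle of the next station: on the rail's centre line, half-way along the cover, 40 mm above the counter; y along the rail. Its notch was set by hand and cannot be seen: the carrier locks with carrier_mid anywhere within 30 mm of this point along the rail, either way; only the click tells where.
- cover_hinge (a point): Middle of the cover's hinge axis, 85 mm above the counter and 85 mm beyond the rail's centre line (+x side); the axis runs along this frame's y, parallel to the rail. Grey posts 96 mm high stand at its ends, 137 mm either side.
- cover (a joint): Angle of the clear cover, rad: 0 fully shut (level over the jars), growing as it swings up and back; starts open past upright. Its stiff hinge holds it where it is left; 2 to 6 N at the free edge moves it. A clear box open below, 240 mm along the rail, 135 mm deep, 50 mm high, 4 mm walls, 0.35 kg. Shut, its rim is 85 mm, its top 135 mm above the counter. Jars not fully under it block it.
- cover_edge (a point): Middle of the cover's long free edge, where top and front wall meet: 135 mm across and 50 mm up from the hinge axis when shut. The frame turns with the cover; shut, its x points away from the robot and z up. A blue tab, 80 mm long, 6 mm thick, sticks out 25 mm from the front wall, 45 mm below this edge; with the cover open it points up.
- jar0: Specimen jar with a red lid, 47 mm diameter, 62 mm high, standing in the tray at the push-plate end; origin at the centre of its foot, z up along the jar.
- jar1: The same kind of jar in the middle of the tray.
- jar2: The same kind of jar at the far end of the tray.
- jar_stack: Two white jars with red lids, one joined on top of the other, 52 mm diameter, 128 mm high, on the counter beyond the rail; origin under its centre. Leave alone.
- pen_cup: White pen cup with three pens, 72 mm diameter, about 150 mm high with the pens; origin under its centre. Leave alone.
- gel_bottle: Pale hand-gel bottle with a white cap, 60 mm diameter, 160 mm high, on the counter beyond the +y end of the rail; origin under its centre. Leave alone.
There are look-alikes about, which are no part of the job. Leave any green or yellow look-alike of the jar2 alone.

How it is judged:
By the outcome, as a careful person would: the job done as asked, in the order asked, and still so for the second after the job is handed in, with the robot touching nothing.
It also fails if it takes over 61 s, if anything falls off the work surface, if the arm or the gripper's body presses on something with over 40 N, if the wrist force passes 120 N, or if a joint passes its speed limit or range.

## Working session

There is one attempt and no reset: what is moved stays moved. The work goes in short steps, Python scripts to look and compute and a tool call to move; the robot and the scene stay as the last step left them, time stands still between calls to the robot, and variables do not carry over. Pictures are saved under pics/ and viewed, at most 10 in all, crops included, and the job is handed in when it is done.

Besides the shell and the picture viewer there is one more tool, called after "Request:" as name(argument=value, ...), one argument or row to a line, values as JSON. drive_tool: Moves the arm, as the interface text tells. Its arguments: {"type":"object","properties":{"rows":{"type":"array","items":{"type":"array","items":{"type":"number"}}},"squeeze":{"type":"number"}},"required":["rows"]}

```bash
mkdir -p pics; cat > h.py <<'E'
import numpy as np,cv2
from rig import r,eyes
def cam(n):
    p=eyes.camera_params(n);f=192/np.tan(np.radians(p["fov_y"])/2)
    return f,p["cx"],p["cy"],np.array(p["world_to_cam"])
def pts(n,d):
    f,cx,cy,T=cam(n);v,u=np.mgrid[:384,:512]
    P=np.stack([(u-cx)/f*d,(v-cy)/f*d,d,np.ones_like(d)],-1)@np.linalg.inv(T).T
    return P[...,:3]
def ray(n,u,v,z):
    f,cx,cy,T=cam(n);I=np.linalg.inv(T);d=I[:3,:3]@[(u-cx)/f,(v-cy)/f,1];o=I[:3,3]
    return o+d*(z-o[2])/d[2]
E
python3 - <<'E'
from h import *
s=r.state();print({k:np.round(v,3) for k,v in s.items()},r.hold_point_z)
ims=[]
for n in("side","top"):
    a,d=eyes.snapshot(n);np.save(n+"d.npy",d);cv2.imwrite(n+".png",a);cv2.imwrite(f"pics/{n}0.png",cv2.resize(a,(800,600)))
    print(n,eyes.camera_params(n))
E
```

```text
{'t': np.float64(0.0), 'joint_positions': array([ 1.113,  0.6  , -0.003,  1.6  ,  0.002,  0.943, -0.08 ]), 'dq': array([ 0.001,  0.001,  0.002,  0.003, -0.002,  0.001, -0.002]), 'effort': array([ 0.0000e+00, -7.7647e+01,  1.5650e+00, -2.5802e+01,  1.2000e-02,
        9.0000e-03, -0.0000e+00]), 'position': array([ 0.269, -0.673,  0.404]), 'orientation': array([-0.001,  0.982,  0.189, -0.   ]), 'force': array([0.09 , 0.159, 0.336]), 'moment': array([ 0.012, -0.001,  0.032]), 'finger_force': np.float64(0.0), 'width': np.float64(1.003)} 0.1547
side {'fov_y': 44.56930028551183, 'cx': 258.72482616453897, 'cy': 183.38134549230108, 'world_to_cam': array([[-0.98485533, -0.17228782, -0.01941336,  0.53148148],
       [-0.09624402,  0.63640065, -0.76533085,  0.12614564],
       [ 0.14421186, -0.75187174, -0.64334425,  1.53206644],
       [ 0.        ,  0.        ,  0.        ,  1.        ]])}
top {'fov_y': 54.14327621804385, 'cx': 251.08071522225353, 'cy': 194.13536231320995, 'world_to_cam': array([[-0.01034925, -0.99993366, -0.00505747,  0.02537811],
       [-0.99229248,  0.01089449, -0.12343801,  0.54884804],
       [ 0.12348492,  0.003741  , -0.9923394 ,  0.98083269],
       [ 0.        ,  0.        ,  0.        ,  1.        ]])}
```

View pics/side0.png

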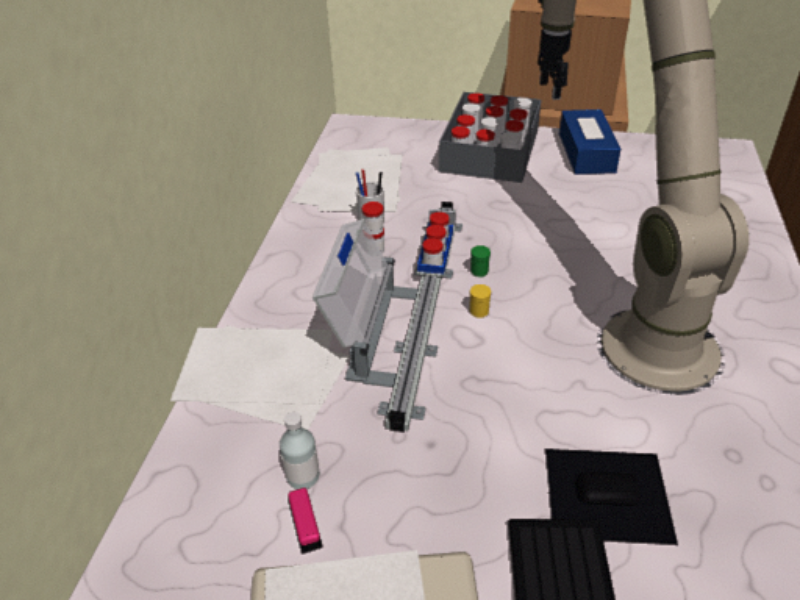

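View pics/top0.png

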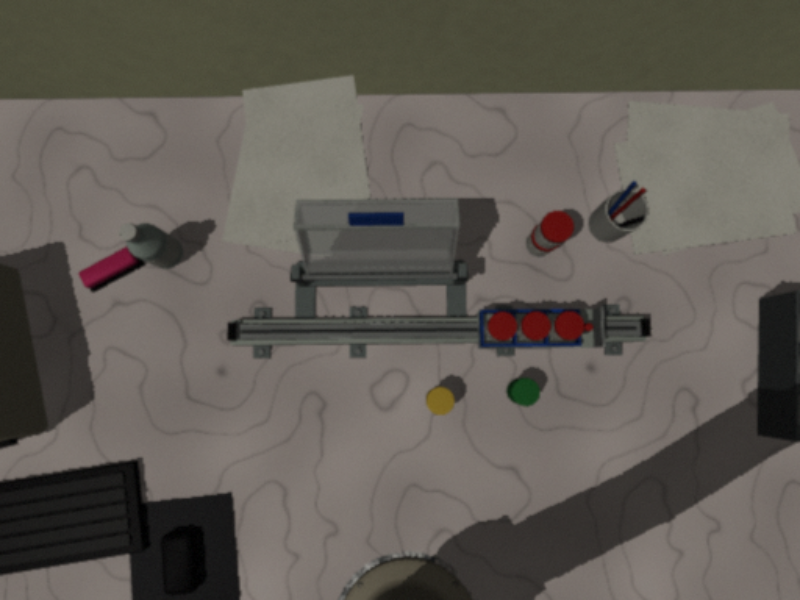

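The top view shows the carrier at (535,327) with its push plate at (600,323). The open cover is at (380,235), its blue tab at (376,219), and the posts are at (297,272) and (462,272). The rail buffers are at (233,330) and (645,325). The yellow (440,401) and green (524,391) jars are look-alikes. The jars meant are the three red-lidded ones in the blue tray.

```bash
python3 - <<'E'
from h import *
a=cv2.imread("top.png");d=np.load("topd.npy");P=pts("top",d);s=512/800
h=cv2.cvtColor(a,cv2.COLOR_BGR2HSV)
red=((h[...,0]<8)|(h[...,0]>172))&(h[...,1]>150)&(h[...,2]>60)
blue=(abs(h[...,0].astype(int)-115)<12)&(h[...,1]>120)
for nm,m in(("red",red),("blue",blue)):
    n,l,st,c=cv2.connectedComponentsWithStats(m.astype(np.uint8))
    for i in range(1,n):
        if st[i,4]>25: 
            q=P[l==i];print(nm,c[i].round(1),st[i],np.median(q,0).round(3),q.min(0).round(3),q.max(0).round(3))
def ry(u,v,z):return ray("top",u*s,v*s,z).round(4)
print("railends",ry(228,330,.046),ry(651,326,.046))
print("posts",ry(297,266,.096),ry(462,266,.096), P[int(272*s),int(297*s)],P[int(272*s),int(462*s)])
print("plate",ry(605,323,.08),ry(596,323,.08))
Q=P.reshape(-1,3)
for nm,lo,hi in(("rail",(.4,-.05,.028),(.7,.2,.04)),("plate",(.4,-.45,.07),(.65,-.30,.088)),("posts",(.55,-.3,.09),(.75,.3,.1)),("coverhigh",(.5,-.2,.15),(.9,.3,.4))):
    q=Q[((Q>lo)&(Q<hi)).all(1)];print(nm,len(q),q.min(0).round(3),np.median(q,0).round(3),q.max(0).round(3))
q=Q[((Q>(.5,-.2,.11))&(Q<(.95,.35,.4))).all(1)]
for z in np.arange(.11,.3,.015):
    k=q[abs(q[:,2]-z)<.0075]
    if len(k):print(z.round(3),len(k),k.min(0).round(3),k.max(0).round(3))
c=cv2.resize(a[150:270,130:430],(800,320),interpolation=cv2.INTER_CUBIC)
cv2.imwrite("pics/crop.png",cv2.convertScaleAbs(c,alpha=1.6))
E
```

```text
red [356.3 144.7] [346 135  21  20 327] [ 0.658 -0.244  0.128] [ 0.424 -0.269  0.002] [0.713 0.016 1.041]
red [364.9 208. ] [355 199  25  19 293] [ 0.503 -0.265  0.101] [ 0.424 -0.312  0.036] [0.53  0.016 1.041]
red [321.1 208.3] [312 200  19  18 263] [ 0.504 -0.156  0.102] [ 0.481 -0.178  0.04 ] [ 0.529 -0.134  0.105]
red [342.6 208.2] [334 200  19  18 267] [ 0.503 -0.21   0.101] [ 0.481 -0.234  0.054] [ 0.528 -0.188  0.107]
blue [398. 126.] [390 117  17  20  56] [ 0.713 -0.36   0.104] [ 0.702 -0.371  0.044] [ 0.726 -0.359  0.147]
blue [240.9 139.7] [223 136  35   8 259] [0.648 0.038 0.225] [0.424 0.004 0.209] [0.656 0.08  1.041]
blue [331.1 215.5] [307 198  65  24 215] [ 0.478 -0.183  0.062] [ 0.472 -0.292 -0.001] [ 0.541 -0.128  0.067]
blue [331.7 198.6] [324 198  17   4  33] [ 0.532 -0.19   0.064] [ 0.525 -0.213  0.059] [ 0.533 -0.171  0.068]
blue [353.8 198.5] [347 198  15   3  27] [ 0.532 -0.249  0.063] [ 0.528 -0.267  0.057] [ 0.533 -0.231  0.067]
railends [0.505  0.2995 0.046 ] [ 0.504 -0.419  0.046]
posts [0.6047 0.1747 0.096 ] [ 0.6016 -0.0953  0.096 ] [0.5954581  0.1752820
[... 176 characters left out ...]
.04 ]
plate 92 [ 0.47  -0.328  0.07 ] [ 0.501 -0.324  0.079] [ 0.535 -0.321  0.086]
posts 468 [ 0.58  -0.255  0.09 ] [0.639 0.034 0.094] [0.669 0.186 0.1  ]
coverhigh 2145 [ 0.614 -0.08   0.15 ] [0.657 0.041 0.201] [0.688 0.162 0.235]
0.11 197 [ 0.597 -0.079  0.11 ] [0.653 0.159 0.117]
0.125 316 [ 0.601 -0.078  0.118] [0.657 0.16  0.132]
0.14 44 [ 0.607 -0.079  0.133] [0.655 0.16  0.147]
0.155 35 [ 0.612 -0.078  0.148] [0.649 0.161 0.162]
0.17 28 [ 0.62  -0.079  0.163] [0.645 0.161 0.177]
0.185 272 [ 0.627 -0.08   0.178] [0.688 0.16  0.192]
0.2 1295 [ 0.633 -0.08   0.193] [0.686 0.162 0.207]
0.215 350 [ 0.637 -0.08   0.208] [0.653 0.161 0.222]
0.23 173 [0.645 0.002 0.223] [0.656 0.08  0.235]
```

View pics/crop.png

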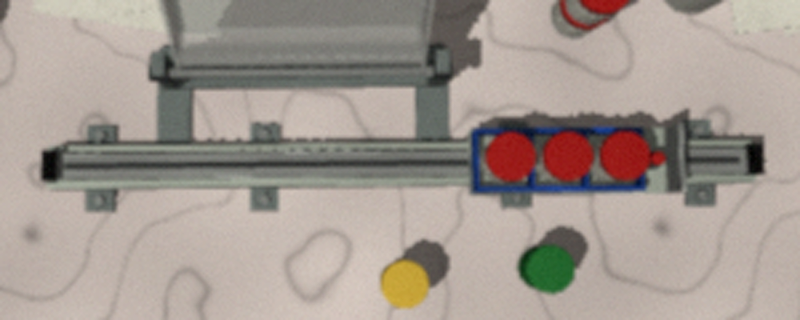

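Request:
drive_tool(
  rows=[
    [0,0,0,0,0,0.095,0],
    [0,0,0,0,0,0.095,0],
    [0,0,0,0,0,0.095,0],
    [0,0,0,0,0,0.095,0],
    [1.5,-2,0,0,0,0,0],
    [2,-2.8,0,0,0,0,0],
    [2,-2.8,0,0,0,0,0],
    [2,-2.8,0,0,0,0,0],
    [2,-2.8,0,0,0,0,0],
    [2,-2.8,0,0,0,0,0],
    [2,-2.8,0,0,0,0,0],
    [2,-2.8,0,0,0,0,0],
    [2,-2.8,0,0,0,0,0],
    [2,-2.8,0,0,0,0,0],
    [2,-2.6,0,0,0,0,0],
    [0,0,0,0,0,0,0],
    [0,0,0,0,0,0,0],
  ],
)

```text
t: 1.52
position: [0.4857, -0.3728, 0.4044]
orientation: [-0.0, 1.0, 0.003, -0.0]
force: [-0.8, -0.4, -0.5]
width: -0.003
finger_force: 0.0
```

Request:
drive_tool(
  rows=[
    [0.6,0,2,0,0,0,0],
    [0.6,0,3,0,0,0,0],
    [0.5,0,3,0,0,0,0],
    [0,0,3,0,0,0,0],
    [0,0,3,0,0,0,0],
    [0,0,2,0,0,0,0],
    [0,0,1.3,0,0,0,0],
    [0,0,0.7,0,0,0,0],
    [0,0,0,0,0,0,0],
    [0,0,0,0,0,0,0],
  ],
)

```text
t: 2.35
position: [0.5011, -0.3755, 0.2252]
orientation: [0.0, 1.0, 0.0, 0.0]
force: [0.2, -0.4, 0.8]
width: -0.0
finger_force: 0.0
```

```bash
python3 - <<'E'
from h import *
a,d=eyes.snapshot("side");cv2.imwrite("pics/s1.png",cv2.resize(a[100:290,180:330],(600,760))[:600]);print(r.state()["force"])
E
```

```text
[0.36456132 0.05382163 0.71986102]
```

View pics/s1.png

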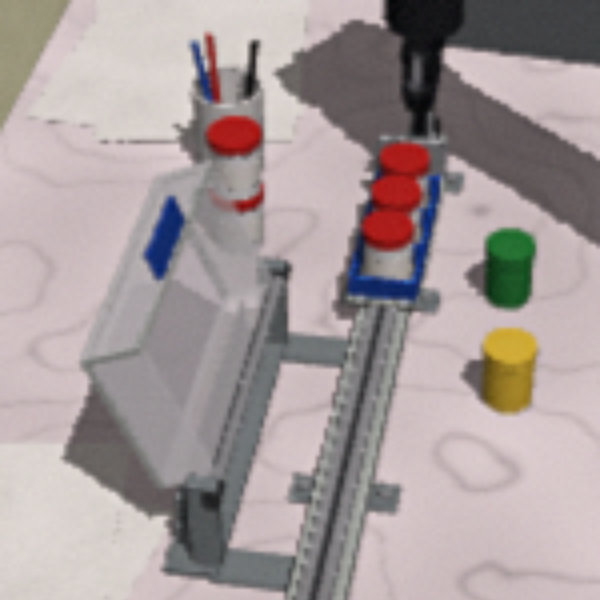

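The fingers stand behind the push plate at (420,110) and all the jars are upright, so I push gently.

Request:
drive_tool(
  rows=[
    [0,-1,0,0,0,0,0],
    [0,-0.8,0,0,0,0,0],
    [0,-0.4,0,0,0,0,0],
    [0,-0.3,0,0,0,0,0],
    [0,-0.3,0,0,0,0,0],
    [0,-0.3,0,0,0,0,0],
    [0,-0.3,0,0,0,0,0],
  ],
)

```text
t: 2.98
position: [0.5012, -0.3408, 0.2248]
orientation: [0.0, 1.0, 0.0, 0.0]
force: [0.0, -9.2, 1.2]
width: -0.002
finger_force: 5.3
```

Request:
drive_tool(
  rows=[
    [0,-0.2,0,0,0,0,0],
    [0,-0.2,0,0,0,0,0],
    [0,-0.2,0,0,0,0,0],
    [0,-0.2,0,0,0,0,0],
  ],
)

```text
t: 3.32
position: [0.501, -0.3355, 0.2249]
orientation: [0.002, 1.0, -0.001, 0.001]
force: [0.8, -5.9, -1.0]
width: 0.001
finger_force: 2.9
```

Request:
drive_tool(
  rows=[
    [0,-0.2,0,0,0,0,0],
    [0,-0.2,0,0,0,0,0],
    [0,-0.2,0,0,0,0,0],
    [0,-0.2,0,0,0,0,0],
  ],
)

```text
t: 3.65
position: [0.5012, -0.3251, 0.2248]
orientation: [0.0, 1.0, 0.0, 0.0]
force: [-0.6, -4.2, 0.7]
width: -0.003
finger_force: 1.9
```

Request:
drive_tool(
  rows=[
    [0,-0.4,0,0,0,0,0],
    [0,-0.6,0,0,0,0,0],
    [0,-0.8,0,0,0,0,0],
    [0,-1,0,0,0,0,0],
    [0,-1,0,0,0,0,0],
    [0,-1,0,0,0,0,0],
    [0,-1,0,0,0,0,0],
    [0,-1,0,0,0,0,0],
    [0,-1,0,0,0,0,0],
    [0,-1,0,0,0,0,0],
    [0,-1,0,0,0,0,0],
    [0,-1,0,0,0,0,0],
    [0,-1,0,0,0,0,0],
    [0,-1,0,0,0,0,0],
    [0,-0.8,0,0,0,0,0],
    [0,-0.6,0,0,0,0,0],
    [0,-0.5,0,0,0,0,0],
    [0,-0.4,0,0,0,0,0],
    [0,-0.3,0,0,0,0,0],
  ],
)

```text
t: 5.23
position: [0.5013, -0.1704, 0.2248]
orientation: [0.0, 1.0, 0.001, 0.0]
force: [1.2, -4.0, 1.4]
width: -0.003
finger_force: 2.0
```

Request:
drive_tool(
  rows=[
    [0,-0.3,0,0,0,0,0],
    [0,-0.3,0,0,0,0,0],
    [0,-0.3,0,0,0,0,0],
  ],
)

```text
t: 5.48
position: [0.5012, -0.1618, 0.2248]
orientation: [0.0, 1.0, 0.0, 0.0]
force: [2.1, -3.4, 1.7]
width: -0.001
finger_force: 2.1
```

```bash
cat > m.py <<'E'
from h import *
def lids():
    a,d=eyes.snapshot("top");h=cv2.cvtColor(a,cv2.COLOR_BGR2HSV)
    m=((h[...,0]<8)|(h[...,0]>172))&(h[...,1]>150)&(h[...,2]>60);m[:185]=0
    n,l,st,c=cv2.connectedComponentsWithStats(m.astype(np.uint8))
    for i in range(1,n):
        if st[i,4]>60: print("lid",ray("top",*c[i],.102).round(4),st[i])
    return a
E
python3 - <<'E'
from m import *
print(r.state()["position"],r.state()["force"]);a=lids()
cv2.imwrite("pics/t2.png",cv2.convertScaleAbs(cv2.resize(a[110:270,130:430],(800,427),interpolation=cv2.INTER_CUBIC),alpha=1.6))
E
```

```text
[ 0.50123446 -0.16175101  0.22478508] [ 2.05967347 -3.44334505  1.71472321]
lid [0.5031 0.0234 0.102 ] [241 200  19  19 266]
lid [ 0.5034 -0.0307  0.102 ] [262 200  19  19 266]
lid [ 0.5033 -0.0846  0.102 ] [284 200  18  18 262]
```

View pics/t2.png

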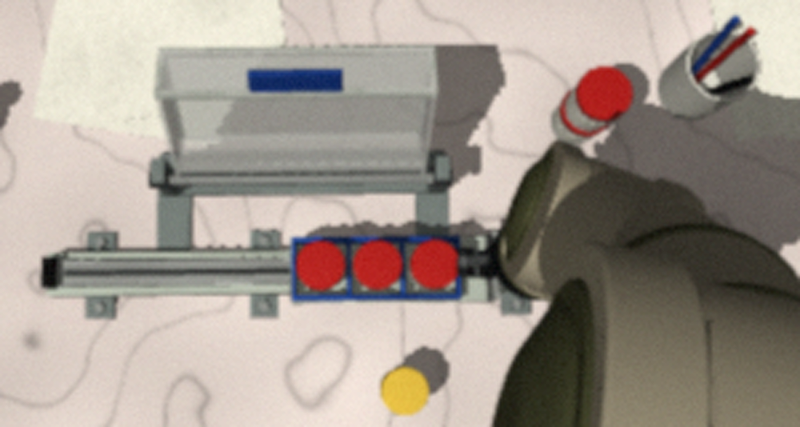

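The carrier is at y = -0.031 with the jars standing. From here I creep through the notch window, watching the force.

Request:
drive_tool(
  rows=[
    [0,-0.4,0,0,0,0,0],
    [0,-0.5,0,0,0,0,0],
    [0,-0.5,0,0,0,0,0],
    [0,-0.5,0,0,0,0,0],
    [0,-0.5,0,0,0,0,0],
    [0,-0.4,0,0,0,0,0],
    [0,-0.3,0,0,0,0,0],
    [0,-0.2,0,0,0,0,0],
  ],
)

```text
t: 6.2
position: [0.501, -0.1285, 0.2246]
orientation: [-0.0, 1.0, 0.001, -0.0]
force: [1.7, -3.8, 1.1]
width: 0.002
finger_force: 1.7
```

Request:
drive_tool(
  rows=[
    [0,-0.15,0,0,0,0,0],
    [0,-0.15,0,0,0,0,0],
  ],
)

```text
t: 6.37
position: [0.501, -0.1257, 0.2246]
orientation: [-0.0, 1.0, 0.0, 0.0]
force: [1.7, -3.0, 1.2]
width: -0.001
finger_force: 1.6
```

Request:
drive_tool(
  rows=[
    [0,-0.15,0,0,0,0,0],
    [0,-0.15,0,0,0,0,0],
  ],
)

```text
t: 6.53
position: [0.501, -0.1229, 0.2246]
orientation: [0.0, 1.0, 0.0, -0.0]
force: [2.1, -2.2, 0.7]
width: -0.001
finger_force: 1.6
```

Request:
drive_tool(
  rows=[
    [0,-0.15,0,0,0,0,0],
    [0,-0.15,0,0,0,0,0],
  ],
)

```text
t: 6.7
position: [0.501, -0.1198, 0.2246]
orientation: [0.0, 1.0, 0.0, 0.0]
force: [2.6, -3.0, -0.2]
width: 0.003
finger_force: 1.6
```

Request:
drive_tool(
  rows=[
    [0,-0.15,0,0,0,0,0],
    [0,-0.15,0,0,0,0,0],
  ],
)

```text
t: 6.87
position: [0.5009, -0.1166, 0.2246]
orientation: [-0.0, 1.0, 0.0, -0.0]
force: [0.9, -1.6, 0.5]
width: -0.002
finger_force: 0.8
```

Request:
drive_tool(
  rows=[
    [0,-0.15,0,0,0,0,0],
    [0,-0.15,0,0,0,0,0],
  ],
)

```text
t: 7.03
position: [0.5005, -0.1133, 0.2245]
orientation: [-0.0, 1.0, 0.001, -0.001]
force: [-0.3, 0.6, 0.0]
width: -0.0
finger_force: 0.0
```

```bash
python3 - <<'E'
from m import *
s=r.state();print(s["position"],s["force"],s["finger_force"]);lids()
E
```

```text
[ 0.50046788 -0.11326586  0.22447779] [-0.29989668  0.57905273  0.03145947] 0.0
lid [0.503  0.0721 0.102 ] [222 201  18  18 261]
lid [0.5032 0.0187 0.102 ] [243 200  18  19 265]
lid [ 0.5033 -0.0345  0.102 ] [264 200  17  19 252]
```

The contact force has dropped to zero, which looks like the pin pulling in. I'll nudge gently to confirm resistance.

Request:
drive_tool(
  rows=[
    [0,-0.1,0,0,0,0,0],
    [0,0,0,0,0,0,0],
  ],
)

```text
t: 7.25
position: [0.5007, -0.1124, 0.2245]
orientation: [-0.0, 1.0, 0.001, -0.001]
force: [0.6, -0.1, -0.7]
width: 0.004
finger_force: 0.0
```

Request:
drive_tool(
  rows=[
    [0,-0.1,0,0,0,0,0],
    [0,0,0,0,0,0,0],
  ],
)

```text
t: 7.42
position: [0.5009, -0.1116, 0.2246]
orientation: [-0.0, 1.0, 0.001, -0.0]
force: [0.8, 0.3, -0.3]
width: -0.001
finger_force: 0.0
```

Request:
drive_tool(
  rows=[
    [0,-0.1,0,0,0,0,0],
    [0,0,0,0,0,0,0],
  ],
)

```text
t: 7.58
position: [0.5009, -0.1107, 0.2246]
orientation: [-0.0, 1.0, 0.0, -0.0]
force: [-0.1, -0.1, -0.3]
width: -0.002
finger_force: 0.0
```

Request:
drive_tool(
  rows=[
    [0,-0.1,0,0,0,0,0],
    [0,0,0,0,0,0,0],
  ],
)

```text
t: 7.75
position: [0.501, -0.11, 0.2247]
orientation: [0.0, 1.0, 0.0, 0.0]
force: [0.2, -0.3, 0.4]
width: -0.004
finger_force: 0.1
```

Request:
drive_tool(
  rows=[
    [0,-0.1,0,0,0,0,0],
    [0,0,0,0,0,0,0],
  ],
)

```text
t: 7.92
position: [0.5009, -0.1095, 0.2247]
orientation: [0.0, 1.0, -0.0, 0.0]
force: [-1.2, -4.9, -0.1]
width: -0.001
finger_force: 2.1
```

```bash
python3 - <<'E'
from m import *
s=r.state();print(s["position"],s["force"],s["finger_force"]);lids()
E
```

```text
[ 0.50093122 -0.10951863  0.22468824] [-1.24670344 -4.89312155 -0.1106716 ] 2.130744159221649
lid [0.5031 0.0749 0.102 ] [221 201  18  18 258]
lid [0.5032 0.0214 0.102 ] [242 200  18  19 265]
lid [ 0.5049 -0.0262  0.102 ] [263 200  14  18 175]
```

Request:
drive_tool(
  rows=[
    [0,-0.1,0,0,0,0,0],
    [0,0,0,0,0,0,0],
  ],
)

```text
t: 8.13
position: [0.5009, -0.1091, 0.2247]
orientation: [0.001, 1.0, -0.0, 0.0]
force: [-0.2, -7.3, -0.4]
width: 0.004
finger_force: 3.9
```

The force rises steeply with hardly any movement, so the pin is locked. I back off, rise, and check.

Request:
drive_tool(
  rows=[
    [0,0.5,0,0,0,0,0],
    [0,1,0,0,0,0,0],
    [0,1.5,0,0,0,0,0],
    [0,1,0,0,0,0,0],
    [0,0,-2,0,0,0,0],
    [0,0,-3,0,0,0,0],
    [0,0,-3,0,0,0,0],
    [0,0,-3,0,0,0,0],
    [0,0,-3,0,0,0,0],
    [0,0,-3,0,0,0,0],
    [0,0,-3,0,0,0,0],
    [0,0,-2.5,0,0,0,0],
    [0,0,-1,0,0,0,0],
    [0,0,0,0,0,0,0],
  ],
)

```text
t: 9.3
position: [0.5012, -0.1484, 0.4619]
orientation: [0.0, 1.0, 0.0, 0.002]
force: [0.9, -0.5, -0.2]
width: 0.001
finger_force: 0.0
```

```bash
python3 - <<'E'
from m import *
s=r.state();print(s["position"],s["force"],s["finger_force"]);a=lids()
cv2.imwrite("pics/t3.png",cv2.convertScaleAbs(cv2.resize(a[110:270,130:430],(800,427),interpolation=cv2.INTER_CUBIC),alpha=1.6))
E
```

```text
[ 0.50115885 -0.1484068   0.46193017] [ 0.87669924 -0.47781863 -0.15977275] 0.0
lid [0.5028 0.0747 0.102 ] [221 201  18  18 264]
lid [0.5031 0.0213 0.102 ] [242 200  18  19 268]
lid [ 0.5035 -0.0329  0.102 ] [263 200  19  19 265]
```

View pics/t3.png

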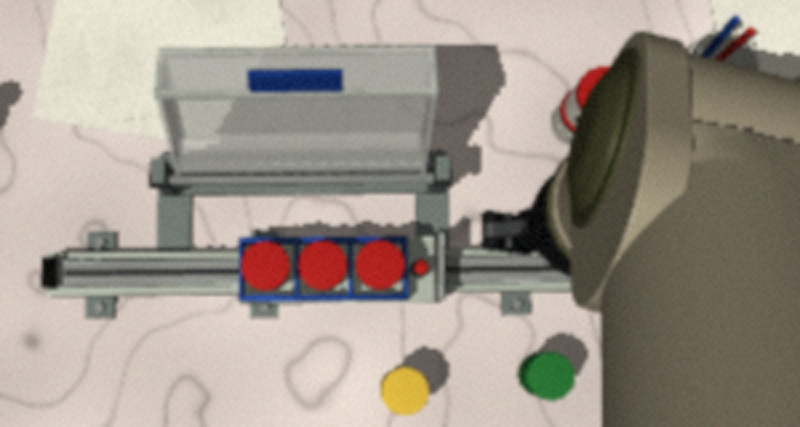

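The carrier stays locked at y = 0.021 with three jars upright, lids at (265,265), (323,265) and (380,265), all within the cover's span. Next I hook behind the blue tab.

Request:
drive_tool(
  rows=[
    [1.2,-1.4,0,0,0,0,0],
    [2.3,-2.5,0,0,0,0,0],
    [2.3,-2.5,0,0,0,0,0],
    [2.3,-2.5,0,0,0,0,0],
    [2.3,-2.5,0,0,0,0,0],
    [2.3,-2.5,0,0,0,0,0],
    [2.3,-2.5,0,0,0,0,0],
    [2.3,-2.5,0,0,0,0,0],
    [0,0,0,0,0,0,0],
    [0,0,2.5,0,0,0,0],
    [0,0,2,0,0,0,0],
    [0,0,1.5,0,0,0,0],
    [0,0,0,0,0,0,0],
  ],
)

```text
t: 10.43
position: [0.6725, 0.0412, 0.3939]
orientation: [0.001, 1.0, 0.001, -0.004]
force: [-0.4, -1.1, 0.2]
width: 0.001
finger_force: 0.0
```

```bash
python3 - <<'E'
from m import *
s=r.state();print(s["position"],s["force"]);a,d=eyes.snapshot("side")
cv2.imwrite("pics/s2.png",cv2.resize(a[90:250,170:330],(600,600),interpolation=cv2.INTER_CUBIC))
E
```

```text
[0.67251429 0.04117214 0.39387061] [-0.3623389  -1.06638823  0.23324078]
```

View pics/s2.png

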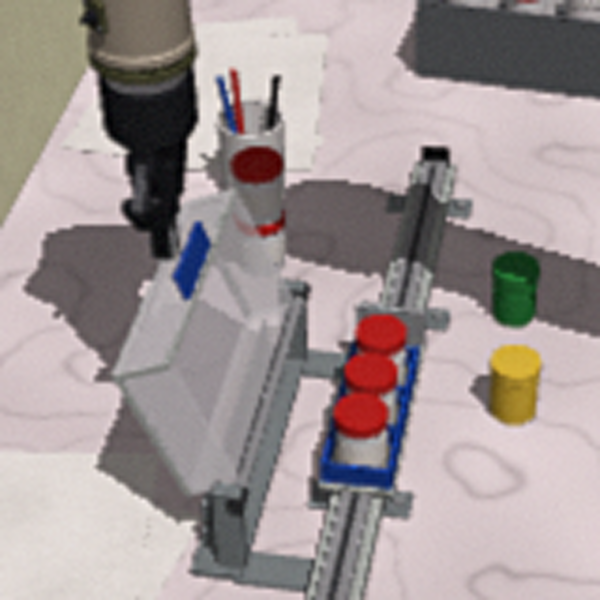

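The closed fingertips are behind the tab at (165,245) beside the blue tab at (192,260). I pull along the arc.

Request:
drive_tool(
  rows=[
    [-0.8,0,0,0,0,0,0],
    [-0.8,0,0,0,0,0,0],
    [-0.8,0,0,0,0,0,0],
    [-0.8,0,-0.1,0,0,0,0],
    [-0.8,0,-0.1,0,0,0,0],
  ],
)

```text
t: 10.9
position: [0.6338, 0.041, 0.4036]
orientation: [-0.0, 1.0, 0.0, 0.002]
force: [4.2, 0.5, 4.0]
width: 0.003
finger_force: 2.0
```

Request:
drive_tool(
  rows=[
    [-0.8,0,-0.1,0,0,0,0],
    [-0.8,0,-0.1,0,0,0,0],
    [-0.8,0,-0.1,0,0,0,0],
    [-0.8,0,0,0,0,0,0],
  ],
)

```text
t: 11.23
position: [0.6009, 0.0412, 0.405]
orientation: [-0.0, 1.0, 0.0, 0.0]
force: [2.9, 0.4, 2.5]
width: -0.002
finger_force: 1.6
```

Request:
drive_tool(
  rows=[
    [-0.8,0,0.1,0,0,0,0],
    [-0.8,0,0.1,0,0,0,0],
    [-0.8,0,0.1,0,0,0,0],
    [-0.8,0,0.2,0,0,0,0],
  ],
)

```text
t: 11.57
position: [0.5689, 0.0412, 0.3994]
orientation: [0.0, 1.0, 0.0, -0.0]
force: [3.0, 1.0, 3.1]
width: 0.001
finger_force: 1.4
```

Request:
drive_tool(
  rows=[
    [-0.8,0,0.2,0,0,0,0],
    [-0.8,0,0.2,0,0,0,0],
    [-0.8,0,0.2,0,0,0,0],
    [-0.8,0,0.2,0,0,0,0],
    [-0.6,0,0.2,0,0,0,0],
  ],
)

```text
t: 11.98
position: [0.5308, 0.0411, 0.3892]
orientation: [0.0, 1.0, 0.0, -0.0]
force: [2.5, 0.1, -1.0]
width: 0.002
finger_force: 1.0
```

Request:
drive_tool(
  rows=[
    [-0.8,0,0.3,0,0,0,0],
    [-0.8,0,0.3,0,0,0,0],
    [-0.7,0,0.3,0,0,0,0],
    [-0.7,0,0.4,0,0,0,0],
    [-0.6,0,0.4,0,0,0,0],
  ],
)

```text
t: 12.4
position: [0.495, 0.0411, 0.3723]
orientation: [0.0, 1.0, 0.0, -0.0]
force: [2.0, -0.7, -1.1]
width: -0.003
finger_force: 0.8
```

Request:
drive_tool(
  rows=[
    [-0.7,0,0.6,0,0,0,0],
    [-0.7,0,0.7,0,0,0,0],
    [-0.6,0,0.7,0,0,0,0],
    [-0.5,0,0.7,0,0,0,0],
    [-0.4,0,0.6,0,0,0,0],
  ],
)

```text
t: 12.82
position: [0.466, 0.0411, 0.3388]
orientation: [0.0, 1.0, 0.0, -0.001]
force: [0.5, 0.6, 0.5]
width: -0.0
finger_force: 0.6
```

```bash
python3 - <<'E'
from m import *
s=r.state();print(s["position"],s["force"]);a,d=eyes.snapshot("side")
cv2.imwrite("pics/s3.png",cv2.resize(a[90:250,170:330],(600,600),interpolation=cv2.INTER_CUBIC))
E
```

```text
[0.46602793 0.04108857 0.33882767] [0.50931315 0.55055558 0.5231313 ]
```

View pics/s3.png

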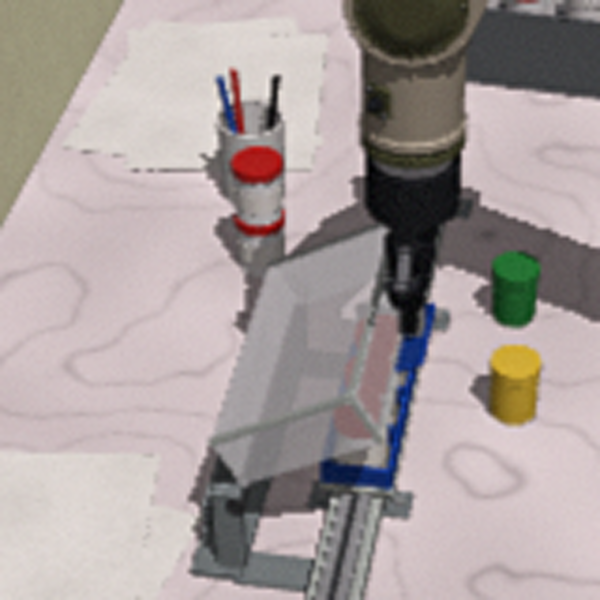

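The cover is about 30° from shut and the fingertip at (408,330) is on the tab. I continue down.

Request:
drive_tool(
  rows=[
    [-0.5,0,0.6,0,0,0,0],
    [-0.4,0,0.7,0,0,0,0],
    [-0.4,0,0.7,0,0,0,0],
    [-0.4,0,0.7,0,0,0,0],
    [-0.3,0,0.6,0,0,0,0],
  ],
)

```text
t: 13.28
position: [0.4463, 0.0411, 0.3058]
orientation: [0.0, 1.0, 0.0, -0.0]
force: [0.5, 0.6, 0.4]
width: 0.001
finger_force: 0.4
```

Request:
drive_tool(
  rows=[
    [-0.3,0,0.6,0,0,0,0],
    [-0.2,0,0.6,0,0,0,0],
    [-0.2,0,0.6,0,0,0,0],
    [-0.1,0,0.6,0,0,0,0],
    [0,0,0.6,0,0,0,0],
    [0,0,0.5,0,0,0,0],
  ],
)

```text
t: 13.78
position: [0.4387, 0.0411, 0.2709]
orientation: [0.0, 1.0, 0.0, -0.0]
force: [-0.0, 0.5, 0.8]
width: -0.002
finger_force: 0.3
```

Request:
drive_tool(
  rows=[
    [0,0,0.3,0,0,0,0],
    [0,0,0.3,0,0,0,0],
  ],
)

```text
t: 13.95
position: [0.4388, 0.041, 0.2657]
orientation: [-0.0, 1.0, 0.0, -0.0]
force: [-11.2, -0.7, 82.1]
width: 0.004
finger_force: 41.6
```

The cover has hit its stop and is shut, but the force is high, so I back off straight up.

Request:
drive_tool(
  rows=[
    [0,0,-0.4,0,0,0,0],
    [0,0,-0.8,0,0,0,0],
    [-0.5,0,-1.5,0,0,0,0],
    [-0.5,0,-2.5,0,0,0,0],
    [0,0,-3,0,0,0,0],
    [0,0,-3,0,0,0,0],
    [0,3,-3,0,0,0,0],
    [0,3,-2,0,0,0,0],
    [0,3.5,0,0,0,0,0],
    [0,3.5,0,0,0,0,0],
    [0,3.5,0,0,0,0,0],
    [0,3.5,0,0,0,0,0],
    [0,3.5,0,0,0,0,0],
    [0,3.5,0,0,0,0,0],
    [0,2,0,0,0,0,0],
    [0,0,0,0,0,0,0],
    [0,0,0,0,0,0,0],
  ],
)

```text
t: 15.37
position: [0.4287, -0.2493, 0.4272]
orientation: [0.0, 1.0, -0.001, -0.0]
force: [-0.3, -0.1, -0.2]
width: 0.003
finger_force: 0.0
```

```bash
python3 - <<'E'
from m import *
s=r.state();print(s["position"],s["force"]);a=lids();b,_=eyes.snapshot("side");d=eyes.snapshot("top")[1]
P=pts("top",d).reshape(-1,3);h=cv2.cvtColor(a,cv2.COLOR_BGR2HSV)
for lo,hi in(((.46,-.07,.11),(.48,.15,.16)),((.55,-.07,.11),(.58,.15,.16)),((.42,0,.07),(.448,.08,.12))):
    q=P[((P>lo)&(P<hi)).all(1)];print(len(q),np.median(q,0).round(4))
A=cv2.resize(a[110:270,130:430],(800,300));B=cv2.resize(b[100:250,170:370],(400,300));B=np.hstack([B,B*0])
cv2.imwrite("pics/f.png",cv2.convertScaleAbs(np.vstack([A,B]),alpha=1.3))
E
```

```text
[ 0.4287018  -0.24926777  0.42724439] [-0.27095393 -0.10685407 -0.16896949]
750 [0.47   0.0441 0.1347]
1092 [0.565  0.0411 0.1346]
245 [0.4365 0.0407 0.0925]
```

View pics/f.png

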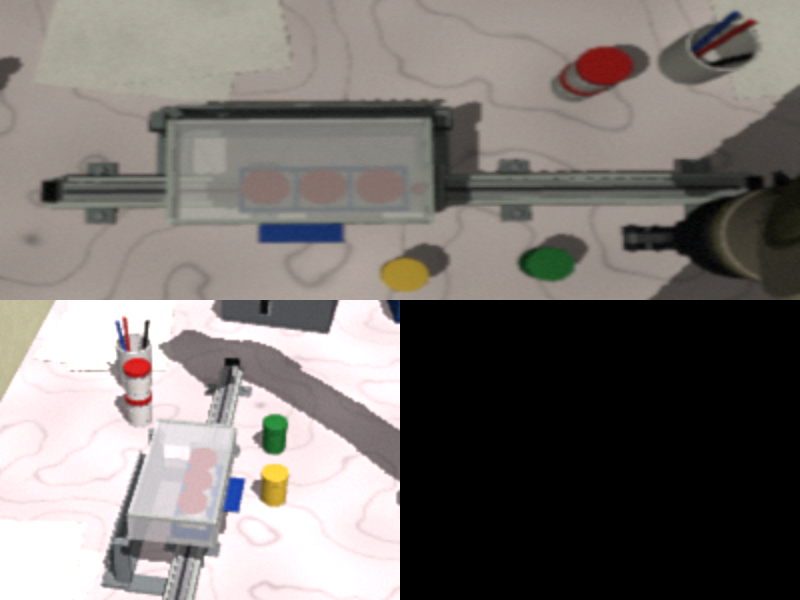

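The cover is level: its top is at z = 0.1347 near the front edge and 0.1346 near the hinge. The three jars stand beneath it at (265,187), (323,187) and (380,187), still at the locked position. Everything else is untouched and the arm is clear.

```bash
python3 -c "
from rig import r
print(r.job_done())"
```

```text
the job is handed in; nothing more can be done
None
```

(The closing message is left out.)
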